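# Tip a carton out from under a splash hood

### The job

The white carton lies in the far end of the tilting metal tray, under the clear splash hood. Without reaching in under the hood, press the tray's red tab all the way down so that the carton slides to the near end, then lift the carton out of the tray and set it down gently, flat and right way up, inside the shallow blue tray. Do not turn the carton over, and leave the other things on the bench where they are.

Things in the scene. Friction and masses are not known exactly. Their poses are not given: they have to be found in the camera images.
- tray (a joint): tilt of the aluminium tray on its friction hinge, rad: 0 = level (start), grows as the red tab at the near end goes down, stops at 0.45. It stays at whatever angle it is left; about 2 to 5 N straight down on the tab moves it.
- tray_hinge (a point): on the hinge axis, mid-width, at the tray floor's level (95 mm above the bench). The frame turns with the tray: x along the tray, away from the near (tab) end; y across; z square to the floor. Aluminium tray: floor from x = -115 to +102 mm, 82 mm wide inside, side walls 30 mm high, slick (friction about 0.25): the carton starts to slide by itself well before the full tilt.
- tray_stops (a point): on the tray floor, mid-width, at the inner faces of two upright stops at the near end (x = -109 mm in the frame of tray_hinge; same axes, turns with the tray). The stops are 38 mm high, 6 mm thick; between them is a gap 46 mm wide, open down to the floor, for a finger. The sliding carton comes to rest against them.
- hood_front (a point): middle of the hood's front top edge (blue strip), 240 mm above the bench. The clear hood is fixed to the tray's stand, 156 mm wide; it has two sides and a top, reaches from here 80 mm to the far side, and is open to the near side. Axes as tray_hinge when level. Only the far half of the tray is under it.
- tray_tab (a point): point to press on the red tab, on its upper face, in the middle: x = -142 mm, z = 0 in the frame of tray_hinge. The tab is a plate 46 mm wide (y), in line with the tray's floor, from x = -115 to -163 mm. With the tray fully tipped this point is about 33 mm above the bench. Same axes as tray_hinge.
- carton_mid (a point): centre of the white carton, 76 (own x) x 51 (own y) x 42 mm (own z, up), 50 to 100 g. It lies with its 76 mm length across the tray; after sliding it rests against the stops, sloped like the tray (26 degrees) and with at most 6 mm to the side walls: grasp it across its 51 mm width, square to the tray's floor; 15 N of grip holds it.
- tote_in (a point): centre of the inner floor (5 mm above the bench) of the shallow blue open tray, fixed to the bench; inside 150 mm (x) by 170 mm (y), outside height 24 mm, walls 5 mm. Axes: the tray's sides, z up.
- blue_pot: bystander: sample pot with blue lid, 49 mm wide, 59 high; origin at the centre of its underside
- pink_vial: bystander: vial with pink content, 45 mm wide, 79 high; origin at the centre of its underside
- red_jar: bystander: white jar with red cap, 67 mm wide, 128 high; origin at the centre of its underside
- timer: bystander: white timer, 63 x 63 x 20 mm; origin at the centre of its underside
- wash: bystander: wash bottle, 65 x 104 mm, 193 high; origin at the centre of its underside
- green_bottle: bystander: flat bottle with green content, 56 x 88 mm, 174 high; origin at the centre of its underside

How it is judged:
By the outcome, as a careful person would: the job done as asked, in the order asked, and still so for the second after the job is handed in, with the robot touching nothing.
It also fails if it takes over 64 s, if anything falls off the work surface, if the arm or the gripper's body presses on something with over 40 N, if the wrist force passes 120 N, or if a joint passes its speed limit or range.

### The arm

A 6-joint arm with a two-finger parallel gripper is mounted at the origin on a cart in front of the work surface, level with it; the furniture and walls round the work are solid. World frame = base frame: x ahead of the robot, y to its left, z up, the work surface at z = 0. Lengths are in mm, angles in rad, forces in N, time in s.
With the tool pointing down it reaches from about 300 to 775 mm from the base axis. Payload 14.6 kg.
Tool frame: the origin (TCP) lies at the very end of the fingers, on their centre line; the grasp point (between the pads) lies 19 mm behind it; z points along the fingers, y is the line along which they close (so a half turn about z gives the same grasp; the last joint's range is limited). The gripper opens to 94 mm and grips with 3 to 60 N. Pads are 16 mm wide; open, the fingers measure 119 mm over their backs; the gripper's body (75 mm by 177 mm) begins 78 mm behind the grasp point.
Start: joints at [1.036, 0.3, 1.521, -0, 1.321, -0.067], TCP at [248.004, 490.901, 205.446] pointing down, gripper open.
Joint ranges: [-3.03, 3.03], [-0.79, 2.21], [0.23, 2.52], [-1.04, 4.18], [0, 3.07], [-2.55, 2.55]. Speed limits (rad/s): [2.22, 2.22, 2.57, 3.14, 3.14, 3.14].

### API

Orientations are given as [roll, pitch, yaw] about the fixed x, y, z axes, in that order (R = Rz(yaw) Ry(pitch) Rx(roll)).
In Python, from cell import manip, camera, get_calibration gives the robot as it stands. The module is installed in compiled form; this text tells all that it offers.
- The arm moves only by the tool jog_arm, never from a script. Its argument "plan" is one flat list of numbers, 6 for each row, row after row: the shift along the world's x, y, z in m, then the turn, a rotation vector about the world's x, y, z in degrees. A call has 1 to 20 rows; each row is the pose to reach, as a shift and turn from the pose commanded when the call began; what a row does not reach only later rows make up. A row lasts 1/10 s, in which the tool goes at most 50 mm and 8.59 degrees, less where a joint would pass 70% of its speed; a pose out of reach is approached as far as the arm can. A call with a gripper value outside its range is refused whole. "claw" is the finger opening in m, from 0 to 0.094, set as the call begins (left out, the last holds). The fingers move at their own pace and stop on an object; "force" is the grip in N (left out, the last holds). Time passes only in rows, so rows that repeat a pose let the fingers close. It gives the time, the measured TCP pose, the force, the opening and the grip force at its end, in the units of the state.
- manip.read_state(): the state, without advancing time (a new reading comes with each control period).
- camera(name): name is "side" or "top"; returns (picture, depth): 420x560x3 uint8, red, green, blue; 420x560 float32, mm along the optical axis (not along the pixel's ray), 0 where there is no reading.
- get_calibration(name): a dict with "fx", "fy", "cx", "cy" (pixels), "origin" and "attitude" of the camera in the world. Camera axes: x right, y down, z forward; pixel columns grow to the right and rows downward; lengths in mm; the calibration is good to about 2 mm. A picture is of the moment at which its call begins. get_calibration takes no time and is no camera call.
- manip.sign_off(): hands the job in; it is judged then, once.
The state is a dict: "clock": time; "joints": joint angles; "qd": joint speeds; "effort": joint torques, N m; "eef_pos": TCP position; "eef_rot": TCP orientation; "wrist_force": force on the tool from outside, world axes, zero at the start; "moment": the same for the moment, N m; "finger_gap": finger opening in mm; "finger_force": force on a finger pad.
Only numpy, scipy, OpenCV 4.12 (cv2) and the standard library are available. Lean on these libraries where they do the work, as an engineer would, in place of code of your own. Each camera call takes 0.05 s, during which the arm holds its last target. There are 200 camera calls.

## Working session

There is one attempt and no reset: what is moved stays moved. The work goes in short steps, Python scripts to look and compute and a tool call to move; the robot and the scene stay as the last step left them, time stands still between calls to the robot, and variables do not carry over. Pictures are saved under pics/ and viewed, at most 10 in all, crops included, and the job is handed in when it is done.

Besides the shell and the picture viewer there is one more tool, called after "Call:" in YAML: its name, and indented under it one key for each argument. jog_arm: Moves the arm, as the interface text tells. Its arguments: {"type":"object","properties":{"plan":{"type":"array"},"claw":{"type":"number"},"force":{"type":"number"}},"required":["plan"]}

```bash
mkdir -p pics; cat > h.py <<'E'
import numpy as np, cv2
from cell import manip, camera, get_calibration
from scipy.spatial.transform import Rotation as R
def cal(n):
    c=get_calibration(n); return c
def rot(c):
    a=np.array(c["attitude"],float)
    return a if a.shape==(3,3) else R.from_euler('xyz',a).as_matrix()
def pts(n,d):
    c=cal(n); v,u=np.mgrid[:d.shape[0],:d.shape[1]]
    P=np.stack([(u-c["cx"])/c["fx"]*d,(v-c["cy"])/c["fy"]*d,d],-1)
    return P@rot(c).T+np.array(c["origin"])
def plane(n,u,v,z):
    c=cal(n); r=rot(c)@np.array([(u-c["cx"])/c["fx"],(v-c["cy"])/c["fy"],1]); o=np.array(c["origin"])
    return o+r*(z-o[2])/r[2]
E
python3 - <<'E'
from h import *
for n in("side","top"):
    p,d=camera(n); cv2.imwrite(f"pics/{n}0.png",p[...,::-1]); np.savez(f"{n}0.npz",p=p,d=d); print(get_calibration(n))
print(manip.read_state())
E
```

```text
{'fx': 430.5149754006339, 'fy': 430.5149754006339, 'cx': 279.27224433069364, 'cy': 212.80309504207543, 'origin': array([-196.31305842, -365.59216516, 1160.57576703]), 'attitude': array([-2.43499037e+00,  2.19552239e-03, -1.13888525e+00])}
{'fx': 488.0820087877799, 'fy': 488.0820087877799, 'cx': 278.40436161970473, 'cy': 211.71315967755422, 'origin': array([ 400.35480653,  -27.80875086, 1629.78154852]), 'attitude': array([-3.02485983, -0.0094838 , -1.59043415])}
{'clock': 0.1, 'joints': array([ 1.03636572e+00,  3.00446057e-01,  1.52148999e+00, -1.16322243e-05,
        1.32067492e+00, -6.66207218e-02]), 'qd': array([ 0.00015104, -0.00319303, -0.00117504,  0.00030864,  0.00195529,
        0.00197477]), 'effort': array([ 3.13992619e-03, -5.32648194e+01, -3.53288341e+01,  7.09666614e-02,
        2.35524040e-02,  1.74877073e-05]), 'eef_pos': array([247.91720106, 490.71114909, 204.93859302]), 'eef_rot': array([-3.14057585e+00, -5.65484041e-05,  2.67378562e+00]), 'wrist_force': array([ 0.15500439,  0.88126541, -0.60126175]), 'moment': array([-0.0611657 , -0.03202797,  0.01119118]), 'finger_force': 0.0, 'finger_gap': 94.07588899394389}
```

View pics/side0.png

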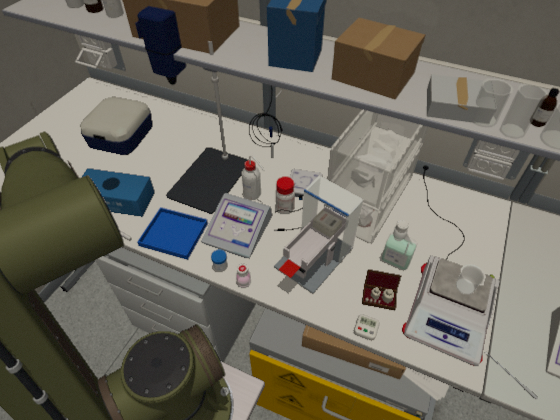

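View pics/top0.png

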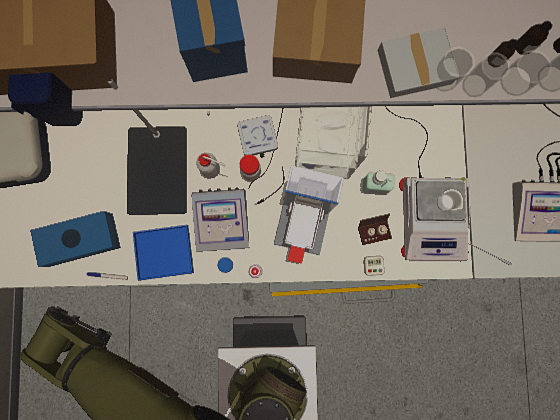

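The side view shows the tray with its red tab at about (290,268) and the hood front at (333,197). In the top view the tab is at (296,255), the tray runs up to the hood at about (312,185), and the blue tray is centred near (163,252). The pot and vial sit at (225,265) and (255,271).

```bash
python3 - <<'E'
from h import *
D={n:np.load(f"{n}0.npz") for n in("side","top")}
def comp(n,m,box):
    x0,y0,x1,y1=box; k=np.zeros_like(m); k[y0:y1,x0:x1]=m[y0:y1,x0:x1]
    k,l,s,c=cv2.connectedComponentsWithStats(k.astype(np.uint8)); i=1+np.argmax(s[1:,4]); return l==i
for n,tb,bb in(("side",(270,250,310,285),(130,200,215,265)),("top",(280,242,312,270),(125,215,200,285))):
    p=D[n]["p"].astype(int); d=D[n]["d"]; P=pts(n,d); r,g,b=p[...,0],p[...,1],p[...,2]
    for nm,m,bx,z in(("tab",(r>130)&(g<80)&(b<80),tb,95),("tote",(b>100)&(r<70)&(b-g>50),bb,15)):
        k=comp(n,m,bx); ys,xs=np.nonzero(k); c,sz,a=cv2.minAreaRect(np.stack([xs,ys],1).astype(np.float32))
        print(n,nm,k.sum(),"rect",c,sz,a,"med pts",np.median(P[k],0).round(1),"ray",plane(n,*c,z).round(1))
        bp=cv2.boxPoints((c,sz,a)); print(np.array([plane(n,*q,z) for q in bp]).round(0).tolist())
        cs=max(cv2.findContours(k.astype(np.uint8),0,2)[0],key=cv2.contourArea); q=cv2.approxPolyDP(cs,5,True)[:,0]
        print([ (t.tolist(),plane(n,*t,{'tab':95,'tote':24}[nm]).round(0)[:2].tolist()) for t in q])
def crop(n,x0,y0,x1,y1,f):cv2.imwrite(f"pics/{n}c.png",cv2.resize(D[n]["p"][y0:y1,x0:x1,::-1],None,fx=f,fy=f,interpolation=cv2.INTER_CUBIC))
crop("top",210,160,400,290,4.2); crop("side",200,150,400,300,4)
E
```

```text
side tab 204 rect (288.7882385253906, 267.7470703125) (14.534341812133789, 14.859736442565918) 40.60129928588867 med pts [446.9 -97.6  97.5] ray [447.9 -96.8  95. ]
[[432.0, -71.0, 95.0], [481.0, -80.0, 95.0], [464.0, -123.0, 95.0], [416.0, -113.0, 95.0]]
[([288, 259], [475.0, -82.0]), ([279, 269], [432.0, -73.0]), ([291, 276], [425.0, -114.0]), ([299, 267], [463.0, -123.0])]
side tote 1726 rect (171.59866333007812, 231.14761352539062) (59.39561462402344, 39.48152542114258) 15.64224624633789 med pts [463.  337.6   8.1] ray [465.1 342.6  15. ]
[[379.0, 419.0, 15.0], [533.0, 487.0, 15.0], [554.0, 263.0, 15.0], [404.0, 212.0, 15.0]]
[([157, 213], [506.0, 428.0]), ([138, 242], [376.0, 412.0]), ([185, 255], [396.0, 243.0]), ([205, 220], [548.0, 260.0]), ([161, 212], [516.0, 418.0]), ([140, 242], [379.0, 406.0])]
top tab 210 rect (295.8529357910156, 254.08824157714844) (14.309601783752441, 14.309601783752441) 14.03624439239502 med pts [445.4 -98.2  96.2] ray [445.3 -98.   95. ]
[[430.0, -70.0, 95.0], [473.0, -82.0, 95.0], [461.0, -126.0, 95.0], [418.0, -114.0, 95.0]]
[([291, 246], [471.0, -83.0]), ([288, 259], [430.0, -73.0]), ([301, 262], [420.0, -113.0]), ([304, 249], [461.0, -124.0])]
top tote 2469 rect (161.89955139160156, 252.24673461914062) (48.04151153564453, 55.64092254638672) 82.40535736083984 med pts [461.1 337.6   7. ] ray [462.2 339.2  15. ]
[[531.0, 441.0, 15.0], [552.0, 259.0, 15.0], [394.0, 238.0, 15.0], [374.0, 418.0, 15.0]]
[([186, 225], [550.0, 259.0]), ([133, 232], [530.0, 433.0]), ([138, 279], [377.0, 414.0]), ([192, 272], [396.0, 239.0])]
```

View pics/topc.png

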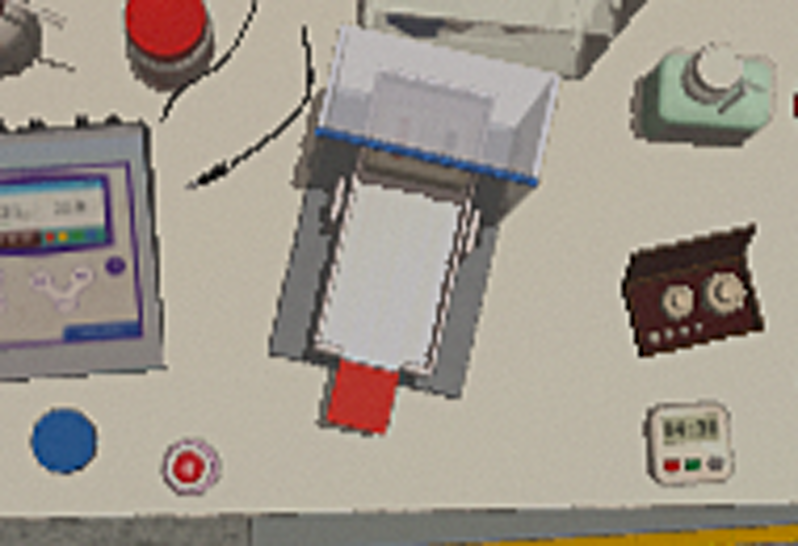

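View pics/sidec.png

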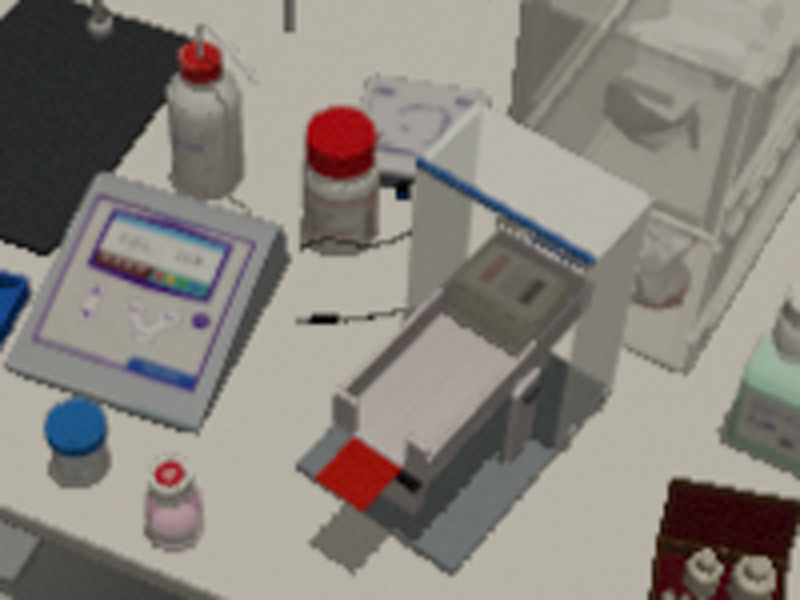

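The top crop shows the hood's blue strip from (318,131) to (538,183), the tab at (362,397), the pot at (65,440) and the vial at (190,467). The side crop shows the carton under the hood and two stops with the tab between them. I'll get the tray's yaw from the strip and the rims next.

```bash
python3 - <<'E'
from h import *
for n,bx in(("top",(280,185,345,210)),("side",(300,185,352,220))):
    q=np.load(n+"0.npz"); p=q["p"].astype(int); r,g,b=p[...,0],p[...,1],p[...,2]
    m=(b-r>60)&(b>110); k=np.zeros_like(m); x0,y0,x1,y1=bx; k[y0:y1,x0:x1]=m[y0:y1,x0:x1]
    ys,xs=np.nonzero(k); W=np.array([plane(n,u,v,240)[:2] for u,v in zip(xs,ys)])
    c=W.mean(0); e=np.linalg.svd(W-c)[2][0]; t=(W-c)@e
    print(n,k.sum(),"mid",c+e*(t.min()+t.max())/2,"len",np.ptp(t),"tray yaw",(np.degrees(np.arctan2(e[1],e[0]))+90)%180-90 , "depthmed",np.median(pts(n,q["d"])[k],0))
for nm,u,v,z in(("vial",255.2,271.2,79),("pot",225.5,264.8,59)): print(nm,plane("top",u,v,z))
# tray walls/stop: level pts near 95..135 height in top view
q=np.load("top0.npz");P=pts("top",q["d"]); S=np.zeros(P.shape[:2],bool);S[200:265,270:330]=1
for lo,hi in((118,135),(88,102)):
    k=S&(P[...,2]>lo)&(P[...,2]<hi);W=P[k][:,:2].astype(np.float32);rc=cv2.minAreaRect(W);print(lo,k.sum(),rc)
E
```

```text
top 63 mid [ 604.74186118 -138.98432379] len 153.51654947080982 tray yaw 75.84895632963233 depthmed [ 603.00578869 -144.23040925  245.17477957]
side 33 mid [ 610.30668875 -138.05400986] len 147.15814661859233 tray yaw 75.61810943162291 depthmed [ 605.19805681 -140.71412613  246.29077902]
vial [394.45411086  30.77085677  79.        ]
pot [416.550675   126.11629849  59.        ]
118 172 ((543.7722778320312, -123.42495727539062), (90.02314758300781, 154.21250915527344), 75.5473403930664)
88 1303 ((516.9186401367188, -128.52099609375), (117.97542572021484, 195.5306396484375), 86.94744873046875)
```

Call:
jog_arm:
  plan: [0.191, -0.587, -0.05, 0, 0, -77.5, 0.191, -0.587, -0.05, 0, 0, -77.5, 0.191, -0.587, -0.05, 0, 0, -77.5, 0.191, -0.587, -0.05, 0, 0, -77.5, 0.191, -0.587, -0.05, 0, 0, -77.5, 0.191, -0.587, -0.05, 0, 0, -77.5, 0.191, -0.587, -0.05, 0, 0, -77.5, 0.191, -0.587, -0.05, 0, 0, -77.5, 0.191, -0.587, -0.05, 0, 0, -77.5, 0.191, -0.587, -0.05, 0, 0, -77.5, 0.191, -0.587, -0.05, 0, 0, -77.5, 0.191, -0.587, -0.05, 0, 0, -77.5, 0.191, -0.587, -0.05, 0, 0, -77.5, 0.191, -0.587, -0.05, 0, 0, -77.5, 0.191, -0.587, -0.05, 0, 0, -77.5, 0.191, -0.587, -0.05, 0, 0, -77.5, 0.191, -0.587, -0.05, 0, 0, -77.5, 0.191, -0.587, -0.05, 0, 0, -77.5]
  claw: 0
  force: 15

```text
clock: 1.9
eef_pos: [439.0, -95.4, 155.7]
eef_rot: [3.141, -0.0, 1.322]
wrist_force: [-0.8, -0.4, -0.6]
finger_gap: 0.4
finger_force: 0.0
```

Call:
jog_arm:
  plan: [0, 0, -0.03, 0, 0, 0, 0, 0, -0.05, 0, 0, 0, 0, 0, -0.056, 0, 0, 0, 0, 0, -0.059, 0, 0, 0, 0, 0, -0.06, 0, 0, 0, 0, 0, -0.06, 0, 0, 0]

```text
clock: 2.5
eef_pos: [439.4, -96.2, 96.2]
eef_rot: [3.14, 0.0, 1.321]
wrist_force: [-1.0, -0.5, -0.1]
finger_gap: 0.6
finger_force: 0.0
```

```bash
python3 - <<'E'
from h import *
# arc of the press point: rotation about tray y axis by -theta, tool turned along; shifts from level
u=np.array([.969,-.247]); 
for t in(0,.05,.1,.15,.2,.25,.3,.35,.4,.45,.47):
    s=146*(1-np.cos(t)); print(t,np.r_[u*s,-146*np.sin(t)].round(1), (np.degrees(t)*np.array([-.247,-.969])).round(1))
E
```

```text
0 [ 0. -0. -0.] [-0. -0.]
0.05 [ 0.2 -0.  -7.3] [-0.7 -2.8]
0.1 [  0.7  -0.2 -14.6] [-1.4 -5.6]
0.15 [  1.6  -0.4 -21.8] [-2.1 -8.3]
0.2 [  2.8  -0.7 -29. ] [ -2.8 -11.1]
0.25 [  4.4  -1.1 -36.1] [ -3.5 -13.9]
0.3 [  6.3  -1.6 -43.1] [ -4.2 -16.7]
0.35 [  8.6  -2.2 -50.1] [ -5.  -19.4]
0.4 [ 11.2  -2.8 -56.9] [ -5.7 -22.2]
0.45 [ 14.1  -3.6 -63.5] [ -6.4 -25. ]
0.47 [ 15.3  -3.9 -66.1] [ -6.7 -26.1]
```

Call:
jog_arm:
  plan: [0, 0, -0.005, 0, 0, 0, 0.0002, 0, -0.0085, -0.7, -2.8, 0, 0.0004, -0.0001, -0.012, -1.1, -4.2, 0, 0.0007, -0.0002, -0.0158, -1.4, -5.6, 0, 0.0011, -0.0003, -0.019, -1.8, -7, 0, 0.0016, -0.0004, -0.023, -2.1, -8.3, 0, 0.0022, -0.0006, -0.0266, -2.5, -9.7, 0, 0.0028, -0.0007, -0.0302, -2.8, -11.1, 0, 0.0036, -0.0009, -0.034, -3.2, -12.5, 0, 0.0044, -0.0011, -0.0373, -3.5, -13.9, 0]

```text
clock: 3.5
eef_pos: [443.8, -97.4, 58.4]
eef_rot: [2.889, -0.001, 1.321]
wrist_force: [0.6, -0.3, 1.9]
finger_gap: 0.5
finger_force: 1.1
```

Call:
jog_arm:
  plan: [0.0009, -0.0002, -0.0035, -0.4, -1.4, 0, 0.0019, -0.0005, -0.007, -0.7, -2.8, 0, 0.003, -0.0008, -0.0105, -1.1, -4.2, 0, 0.0042, -0.0011, -0.014, -1.5, -5.5, 0, 0.0055, -0.0014, -0.0175, -1.8, -6.9, 0, 0.0068, -0.0017, -0.0208, -2.2, -8.3, 0, 0.0082, -0.0021, -0.024, -2.5, -9.7, 0, 0.0097, -0.0025, -0.0274, -2.9, -11.1, 0, 0.0097, -0.0025, -0.0285, -2.9, -11.1, 0, 0.0097, -0.0025, -0.0295, -2.9, -11.1, 0, 0.0097, -0.0025, -0.0295, -2.9, -11.1, 0]

```text
clock: 4.6
eef_pos: [453.7, -99.9, 30.9]
eef_rot: [2.688, 0.001, 1.322]
wrist_force: [-35.9, 7.4, 58.2]
finger_gap: 0.6
finger_force: 34.3
```

```bash
python3 - <<'E'
from h import *
print(manip.read_state())
for n,b in(("side",(230,170,370,300)),):
    p,d=camera(n); cv2.imwrite("pics/s1.png",cv2.resize(p[b[1]:b[3],b[0]:b[2],::-1],None,fx=4.5,fy=4.5,interpolation=2))
E
```

```text
{'clock': 4.6, 'joints': array([-0.31099415,  0.1898045 ,  2.23263664,  0.10031969,  0.26716434,
       -0.15256811]), 'qd': array([-0.00032669,  0.00049657, -0.00104355, -0.00151066,  0.00108281,
       -0.00048244]), 'effort': array([ 2.67095963e-02, -1.44082224e+01, -2.33716589e+01,  2.93925321e-01,
       -3.25661950e+00,  1.04591134e-02]), 'eef_pos': array([453.72324323, -99.87730654,  30.93434474]), 'eef_rot': array([2.68760809e+00, 6.82926935e-04, 1.32152721e+00]), 'wrist_force': array([-35.9256143 ,   7.44835272,  58.15856958]), 'moment': array([ 0.17137574,  1.84843684, -0.06837814]), 'finger_force': 34.31725848466158, 'finger_gap': 0.6315039213832239}
```

View pics/s1.png

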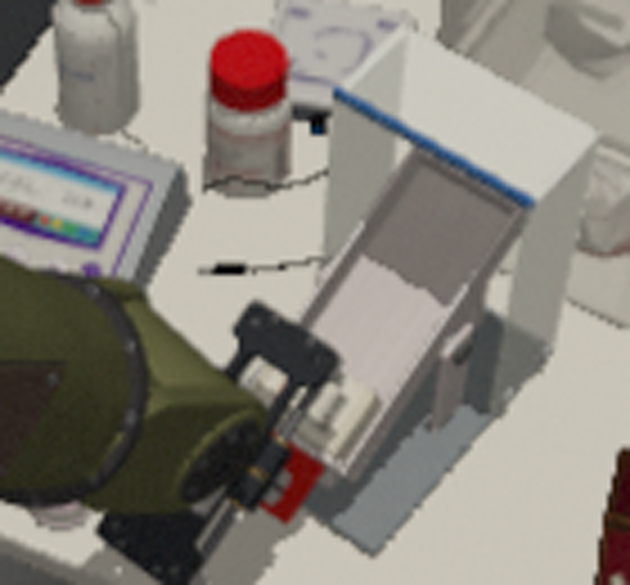

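The crop shows the tray fully tipped against its stop. The carton is at the near end at about (340,415), just behind the tab at (290,490). Next I back off along the tool axis, open the fingers and look.

Call:
jog_arm:
  plan: [-0.008, 0.002, 0.018, 0, 0, 0, -0.025, 0.0065, 0.055, 0, 0, 0, -0.042, 0.011, 0.09, 0, 0, 0, -0.06, 0.015, 0.13, 0, 0, 0, -0.08, 0.02, 0.17, 0, 0, 0, -0.08, 0.02, 0.2, 0, 0, 0, -0.08, 0.02, 0.2, 0, 0, 0, -0.08, 0.02, 0.2, 0, 0, 0]
  claw: 0.076

```text
clock: 5.45
eef_pos: [373.2, -79.7, 228.6]
eef_rot: [2.69, 0.001, 1.321]
wrist_force: [-0.0, -0.6, -0.5]
finger_gap: 60.6
finger_force: 0.0
```

```bash
python3 - <<'E'
from h import *
o=[]
for n,b in(("side",(260,200,360,300)),("top",(260,180,360,280))):
    p,d=camera(n); np.savez(n+"1.npz",p=p,d=d); o.append(cv2.resize(p[b[1]:b[3],b[0]:b[2],::-1],None,fx=4,fy=4,interpolation=2))
cv2.imwrite("pics/c2.png",np.hstack(o)); print(manip.read_state()["eef_pos"])
E
```

```text
[372.78188371 -79.56194474 227.29164085]
```

View pics/c2.png

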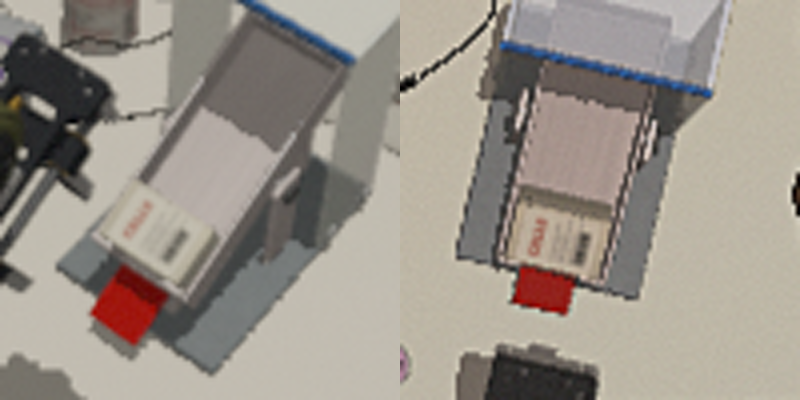

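In both halves the carton lies flat against the stops with its label up: centre about (155,235) in the side half and (560,235) in the top half. I'll check its position and the tab height against what's expected.

```bash
python3 - <<'E'
from h import *
print("carton top", plane("top",300,238.8,96.5), "expect 490 -109", plane("side",298.7,258.7,96.5))
for n in("top","side"):
    q=np.load(n+"1.npz");P=pts(n,q["d"]);p=q["p"].astype(int);r,g,b=p[...,0],p[...,1],p[...,2]
    m=(P[...,0]>455)&(P[...,0]<525)&(abs(P[...,1]+109)<55)&(P[...,2]>75)&(P[...,2]<125)&(r>150)&(r-b>12)&(r-b<60)
    W=P[m]; print(n,m.sum(),np.median(W,0)); s=(W[:,:2]-[580.7,-132])@np.array([.969,-.247]);l=(W[:,:2]-[580.7,-132])@np.array([.247,.969])
    A=np.c_[s,np.ones_like(s)];print("slope",np.linalg.lstsq(A,W[:,2],rcond=None)[0],np.percentile(s,[3,50,97]),np.percentile(l,[3,50,97]))
E
```

```text
carton top [ 492.85913714 -112.08250647   96.5       ] expect 490 -109 [ 488.53382907 -111.06144017   96.5       ]
top 338 [ 491.58129801 -108.66532465   96.83426675]
slope [  0.35934422 129.82151138] [-115.83814694  -92.51750985  -68.55952691] [-43.72073728   0.53445027  40.85370143]
side 418 [ 491.92086887 -108.63861983   97.81159848]
slope [  0.45739462 139.37842945] [-113.94762283  -91.95409618  -68.57686383] [-42.54130282   0.25014318  37.80007289]
```

Call:
jog_arm:
  plan: [0.04, -0.01, -0.02, 0, 0, 0, 0.08, -0.02, -0.05, 0, 0, 0, 0.099, -0.025, -0.08, 0, 0, 0, 0.099, -0.025, -0.092, 0, 0, 0, 0.099, -0.025, -0.092, 0, 0, 0, 0.099, -0.025, -0.092, 0, 0, 0]
  claw: 0.076

```text
clock: 6.15
eef_pos: [471.7, -104.6, 136.1]
eef_rot: [2.693, 0.0, 1.321]
wrist_force: [0.6, -1.9, 1.1]
finger_gap: 76.4
finger_force: 0.0
```

Call:
jog_arm:
  plan: [0.0085, -0.002, -0.018, 0, 0, 0, 0.017, -0.004, -0.036, 0, 0, 0, 0.0245, -0.006, -0.0525, 0, 0, 0, 0.0295, -0.0075, -0.063, 0, 0, 0, 0.032, -0.008, -0.0685, 0, 0, 0, 0.0338, -0.0085, -0.0722, 0, 0, 0, 0.0338, -0.0085, -0.0722, 0, 0, 0]

```text
clock: 6.85
eef_pos: [506.0, -113.2, 64.9]
eef_rot: [2.691, 0.0, 1.321]
wrist_force: [-0.4, -0.1, -0.6]
finger_gap: 76.2
finger_force: 0.0
```

Contact-free. Now close.

Call:
jog_arm:
  plan: [0, 0, 0, 0, 0, 0, 0, 0, 0, 0, 0, 0, 0, 0, 0, 0, 0, 0, 0, 0, 0, 0, 0, 0, 0, 0, 0, 0, 0, 0, 0, 0, 0, 0, 0, 0]
  claw: 0.04
  force: 18

```text
clock: 7.45
eef_pos: [506.0, -113.2, 64.7]
eef_rot: [2.691, 0.001, 1.321]
wrist_force: [-3.7, 0.8, 6.9]
finger_gap: 50.0
finger_force: 18.0
```

Call:
jog_arm:
  plan: [-0.0025, 0.0006, 0.0055, 0, 0, 0, -0.0065, 0.0016, 0.0135, 0, 0, 0, -0.0125, 0.0032, 0.027, 0, 0, 0, -0.021, 0.0053, 0.045, 0, 0, 0, -0.0295, 0.0075, 0.063, 0, 0, 0, -0.038, 0.0097, 0.081, 0, 0, 0, -0.041, 0.0105, 0.088, 0, 0, 0, -0.041, 0.0105, 0.088, 0, 0, 0]

```text
clock: 8.25
eef_pos: [465.0, -102.7, 153.6]
eef_rot: [2.689, 0.001, 1.321]
wrist_force: [0.3, -0.6, -1.2]
finger_gap: 49.8
finger_force: 18.0
```

```bash
python3 - <<'E'
from h import *
p,d=camera("side"); cv2.imwrite("pics/c3.png",cv2.resize(p[170:300,230:370,::-1],None,fx=4,fy=4,interpolation=2)); print(manip.read_state()["eef_pos"])
E
```

```text
[ 464.97399711 -102.72784418  152.64157057]
```

View pics/c3.png

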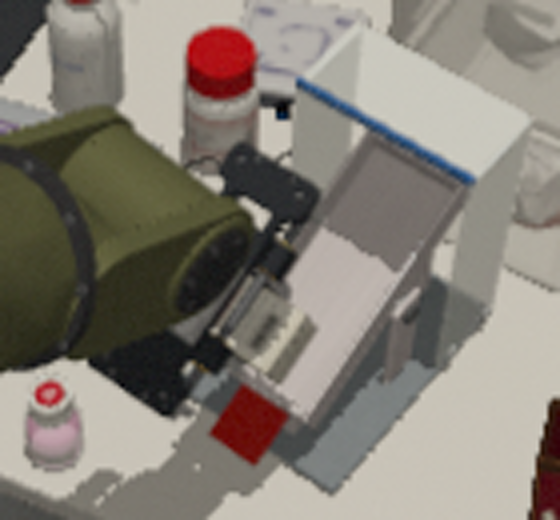

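The crop shows the carton held between the fingers at about (265,325), clear of the stops, with the vial untouched at (52,425). Next I level it and carry it.

Call:
jog_arm:
  plan: [0, 0, 0.03, 0, 0, 0, -0.01, 0, 0.05, 1.6, 6.2, 0, -0.015, 0, 0.05, 3.2, 12.5, 0, -0.02, 0, 0.05, 4.8, 18.8, 0, -0.02, 0, 0.05, 6.4, 25.1, 0, -0.02, 0, 0.05, 6.4, 25.1, 0, -0.02, 0, 0.05, 6.4, 25.1, 0]

```text
clock: 9.0
eef_pos: [445.0, -102.7, 201.1]
eef_rot: [-3.14, 0.0, 1.322]
wrist_force: [-0.4, -0.7, -1.3]
finger_gap: 49.9
finger_force: 18.0
```

Call:
jog_arm:
  plan: [0.001, 0.02, 0, 0, 0, 1, 0.003, 0.055, 0, 0, 0, 3, 0.005, 0.095, 0, 0, 0, 5, 0.007, 0.14, 0, 0, 0, 8, 0.009, 0.185, 0, 0, 0, 10, 0.011, 0.23, 0, 0, 0, 12, 0.012, 0.275, 0, 0, 0, 14, 0.014, 0.32, 0, 0, 0, 16, 0.016, 0.36, 0, 0, 0, 18, 0.017, 0.395, 0, 0, 0, 20, 0.018, 0.42, 0, 0, 0, 21, 0.018, 0.435, 0, 0, 0, 21.6, 0.018, 0.439, 0, 0, 0, 21.6, 0.018, 0.439, 0, 0, 0, 21.6, 0.018, 0.439, 0, 0, 0, 21.6]

```text
clock: 10.5
eef_pos: [463.1, 335.3, 202.5]
eef_rot: [-3.14, 0.0, 1.697]
wrist_force: [0.8, 0.4, -1.4]
finger_gap: 49.7
finger_force: 18.0
```

Call:
jog_arm:
  plan: [0, 0, -0.02, 0, 0, 0, 0, 0, -0.06, 0, 0, 0, 0, 0, -0.1, 0, 0, 0, 0, 0, -0.14, 0, 0, 0, 0, 0, -0.165, 0, 0, 0, 0, 0, -0.178, 0, 0, 0, 0, 0, -0.182, 0, 0, 0, 0, 0, -0.184, 0, 0, 0, 0, 0, -0.184, 0, 0, 0, 0, 0, -0.184, 0, 0, 0]

```text
clock: 11.5
eef_pos: [463.4, 336.6, 19.6]
eef_rot: [-3.142, -0.0, 1.698]
wrist_force: [0.4, -0.4, -0.9]
finger_gap: 49.8
finger_force: 18.0
```

Call:
jog_arm:
  plan: [0, 0, -0.001, 0, 0, 0, 0, 0, -0.002, 0, 0, 0, 0, 0, -0.003, 0, 0, 0, 0, 0, -0.004, 0, 0, 0, 0, 0, -0.005, 0, 0, 0, 0, 0, -0.006, 0, 0, 0, 0, 0, -0.006, 0, 0, 0]

```text
clock: 12.2
eef_pos: [462.8, 336.2, 12.2]
eef_rot: [-3.14, 0.001, 1.699]
wrist_force: [-0.6, 0.4, -0.5]
finger_gap: 49.4
finger_force: 18.0
```

Call:
jog_arm:
  plan: [0, 0, -0.0005, 0, 0, 0, 0, 0, -0.001, 0, 0, 0, 0, 0, -0.0015, 0, 0, 0, 0, 0, -0.0015, 0, 0, 0]

```text
clock: 12.6
eef_pos: [463.0, 336.3, 11.5]
eef_rot: [-3.14, 0.0, 1.699]
wrist_force: [-2.2, -1.5, 5.3]
finger_gap: 50.3
finger_force: 18.0
```

Touchdown. Release, and raise once the fingers are open.

Call:
jog_arm:
  plan: [0, 0, 0, 0, 0, 0, 0, 0, 0, 0, 0, 0, 0, 0, 0, 0, 0, 0, 0, 0, 0, 0, 0, 0, 0, 0, 0, 0, 0, 0]
  claw: 0.072

```text
clock: 13.1
eef_pos: [462.9, 336.3, 10.9]
eef_rot: [-3.14, 0.0, 1.699]
wrist_force: [-0.9, 0.4, -0.7]
finger_gap: 72.2
finger_force: 0.0
```

Call:
jog_arm:
  plan: [0, 0, 0.01, 0, 0, 0, 0, 0, 0.03, 0, 0, 0, 0, 0, 0.06, 0, 0, 0, 0, 0, 0.1, 0, 0, 0, 0, 0, 0.15, 0, 0, 0, 0, 0, 0.2, 0, 0, 0, -0.08, 0.1, 0.2, 0, 0, 0, -0.15, 0.2, 0.2, 0, 0, 0, -0.15, 0.2, 0.2, 0, 0, 0, -0.15, 0.2, 0.2, 0, 0, 0, -0.15, 0.2, 0.2, 0, 0, 0, -0.15, 0.2, 0.2, 0, 0, 0]

```text
clock: 14.3
eef_pos: [309.0, 539.7, 211.3]
eef_rot: [-3.14, -0.0, 1.704]
wrist_force: [0.3, 0.2, -0.3]
finger_gap: 72.2
finger_force: 0.0
```

```bash
python3 - <<'E'
from h import *
o=[]
for n,b in(("side",(120,180,270,300)),("top",(120,190,270,310))):
    p,d=camera(n); np.savez(n+"2.npz",p=p,d=d); o.append(cv2.resize(p[b[1]:b[3],b[0]:b[2],::-1],(400,320),interpolation=2))
cv2.imwrite("pics/c4.png",np.hstack(o)); s=manip.read_state(); print(s["eef_pos"],s["clock"],s["finger_gap"],s["wrist_force"])
E
```

```text
[312.23344514 536.62077746 211.2640325 ] 14.4 71.78321682475662 [ 0.67160993  0.07315915 -0.07108219]
```

View pics/c4.png

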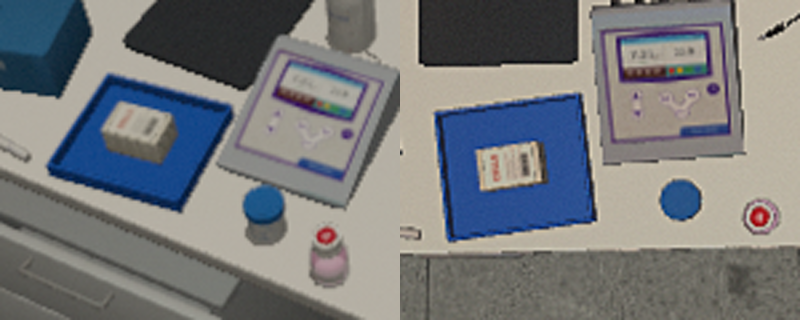

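The carton sits flat, label up, in the middle of the blue tray: (140,130) in the side half, (510,165) in the top half. The pot and vial have not moved and the arm is clear, so I'm handing in.

```bash
python3 -c "
from cell import manip
print(manip.sign_off())"
```

```text
the job is handed in; nothing more can be done
None
```

The tray was tipped fully by its tab, and the carton now lies flat and right way up in the blue tray; I handed the job in at about 14 s with the arm clear and saw nothing else moved.

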